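# Dot-punch a bamboo flute blank

## Robot

A 6-joint arm with a two-finger parallel gripper is mounted at the origin on the work surface. World frame = base frame: x ahead of the robot, y to its left, z up, the work surface at z = 0. Lengths are in m, angles in rad, forces in N, time in s.
With the tool pointing down it reaches from about 0.3 to 0.775 m from the base axis. Payload 14.6 kg.
Tool frame: the origin (TCP) lies midway between the tips of the shut fingers; the grasp point (between the pads) lies 19 mm behind it (grip_depth is the distance from the TCP to the grasp point, in m); z points along the fingers, x is the direction in which the jaws open and shut, and the axes are right-handed (so a half turn about z gives the same grasp; the last joint's range is limited). The gripper opens to 85 mm and grips with 20 to 120 N. Pads are 22 mm wide; open, the fingers measure 114 mm over their backs; the gripper's body (76 mm by 85 mm) begins 54 mm behind the grasp point. The pads swing forward as they close: fully open they stand 13 mm farther back than shut.
Start: joints at [1.274, 0.3, 1.521, -0, 1.321, -0.067], TCP at [0.125, 0.536, 0.231] pointing down, gripper open.
Joint ranges: [-3.03, 3.03], [-0.79, 2.21], [0.23, 2.52], [-1.04, 4.18], [0, 3.07], [-2.55, 2.55]. Speed limits (rad/s): [2.22, 2.22, 2.57, 3.14, 3.14, 3.14].

## Interface

Orientations are given as [roll, pitch, yaw] about the fixed x, y, z axes, in that order (R = Rz(yaw) Ry(pitch) Rx(roll)).
In Python, from workcell import * gives the robot as it stands.
- The arm moves only by the tool servo_tool, never from a script. Its argument "commands" is a list that holds one entry, the list of rows, each a list of 7 numbers: the shift along the tool's x, y, z in cm, then the turn, a rotation vector about the tool's x, y, z in degrees, then the opening, from 0 (shut) to 1 (fully open). A call has 1 to 5 rows; each row shifts and turns the commanded pose from where the row before left it, along the tool's axes as they then stand; what a row does not reach is not made up. A row lasts 1/8 s, in which the tool goes at most 62.5 mm and 10.7 degrees, less where a joint would pass 70% of its speed; a pose out of reach is approached as far as the arm can. A call is refused whole if a number of a shift passes 6.25 or a number of a turn 10.7, either way. A call with a gripper value outside its range is refused whole. The fingers move at their own pace and stop on an object; "force" is the grip in N (left out, the last holds). Time passes only in rows, so rows that do not move let the fingers close. It gives the time, the measured TCP pose, the force and the opening at its end, in the units of the state.
- get_obs(): the state, without advancing time (a new reading comes with each control period).
- camera(name): name is "scene" or "top"; returns (picture, depth): 480x640x3 uint8, red, green, blue; 480x640 float32, m along the optical axis (not along the pixel's ray), 0 where there is no reading.
- camera_info(name): a dict with "fx", "fy", "cx", "cy" (pixels), "k1" (the pictures are not rectified: a ray, as slopes to the right and down, at radius r is drawn at 1 + k1 r^2 times it, then the intrinsics apply), "rvec" (rotation vector, rad) and "tvec" (3), from world to camera coordinates, as OpenCV has them. Camera axes: x right, y down, z forward; pixel columns grow to the right and rows downward; lengths in m; the calibration is good to about 2 mm. A picture is of the moment at which its call begins. camera_info takes no time and is no camera call.
- hand_in(): hands the job in, once; it reports no verdict.
The state is a dict: "clock": time; "joints": joint angles; "qd": joint speeds; "tau": joint torques, N m; "position": TCP position; "tool_rot": TCP orientation; "ft_force": force on the tool from outside, world axes, zero at the start; "ft_torque": the same for the moment, N m; "finger_gap": opening from 0.0 (shut) to 1.0 (fully open).
Only numpy, scipy, OpenCV 4.12 (cv2) and the standard library are available. Lean on these libraries where they do the work, as an engineer would, in place of code of your own. Each camera call takes 0.05 s, during which the arm holds its last target.

## Task

Take the square-handled marking punch out of its wooden block and press one dot, about 2 mm deep, into the round soft spot on the filed flat of the bamboo flute blank: punch upright on the middle of the spot, a steady push held for about a second, no sliding and no hammering. Then lift the punch straight off and stand it fully home in the same hole of the block, leaving everything else where it is.

Things in the scene. Friction and masses are not known exactly. Their poses are not given: they have to be found in the camera images.
- cradle: Fixed wooden cradle, 210 (its x) by 76 (its y) by 48 mm, holding a straw-coloured bamboo flute blank, 40 mm thick and 260 mm long, along its x axis. Origin: centre of the underside, on the bench; z up. The blank is wedged on packing of unknown thickness and does not move. Midway along it is a filed flat, 32 by 26 mm, level, with a round soft spot in its middle.
- spot (a point): Point on the vertical axis of the round soft spot (13 mm across, darker, in the middle of the filed flat, directly over the cradle's origin). This point is 50 mm above the bench, INSIDE the blank: the face of the flat and the spot lie somewhere from 8 to 16 mm above this point (58 to 66 mm above the bench), different every time and not measured: find it by touch.
- dot (a joint): Depth in m of the dot in the soft spot: 0 untouched, grows as it is pressed in, 0.007 at most. The spot stands firm up to about 8 N, then gives about 1 mm for every further 2 N (10 N: 1 mm, 12 N: 2 mm, 14 N: 3 mm), and keeps its depth when the load goes. The solid wood round it, from 7 mm off centre, does not give. The reading is too noisy to do more than confirm the dot; the force tells the depth better.
- punch_grip (a point): Middle of the dark wooden handle of the loose marking punch: square, 22 by 22 mm, 64 mm high, sides along this frame's x and y, z up along the punch. 82 mm above the tip. A steel cap 18 mm across and 4 mm high tops the handle. Below the handle is a steel shank 10 mm across and 50 mm long. Mass 0.11 to 0.22 kg.
- punch_tip (a point): Middle of the flat tip of the punch, 6 mm across, tapering out to the 10 mm shank over 8 mm. z points up the punch. When home it is 4 mm above the bench.
- block: Fixed wooden tool block, 60 (its x) by 130 (its y) by 54 mm high, with two upright holes right through it, 14 mm across, at y = -37.5 mm (the punch) and y = +37.5 mm (a round-handled awl, to be left alone). Origin: centre of the underside; z up.
- punch_hole (a point): Centre of the mouth of the punch's hole, on the top face of the block, 54 mm above the bench. Home, the punch's square handle sits with its lower face on the block's top round this hole.
- awl_mid (a point): Bystander: middle of the awl, round pear-shaped wooden handle 26 mm across, standing in the block's other hole, its top 94 mm above the bench.
- jar: Bystander: loose amber jar 52 mm across, 62 mm high. Origin: centre of the underside.
- file: Bystander: loose flat file with a wooden handle, 240 mm long along its y, 20 mm high. Origin: underside, near the middle.
Not all that is in view belongs to the job. Leave any green look-alike of the part that bears punch_grip alone.

How it is judged:
By the outcome, as a careful person would: the job done as asked, in the order asked, and still so for the second after the job is handed in, with the robot touching nothing.
It also fails if it takes over 70 s, if anything falls off the work surface, if the arm or the gripper's body presses on something with over 40 N, if the wrist force passes 120 N, or if a joint passes its speed limit or range.

## Working session

There is one attempt and no reset: what is moved stays moved. The work goes in short steps, Python scripts to look and compute and a tool call to move; the robot and the scene stay as the last step left them, time stands still between calls to the robot, and variables do not carry over. Pictures are saved under pics/ and viewed, and the job is handed in when it is done.

Besides the shell and the picture viewer there is one more tool, called after ">>>" as name([rows], argument=value, ...), one row to a line, values as JSON. servo_tool: Moves the arm, as the interface text tells. Its arguments: {"type":"object","properties":{"commands":{"type":"array"},"force":{"type":"number"}},"required":["commands"]}

```bash
mkdir -p pics; ls; python3 - <<'E'
from workcell import *
import numpy as np, cv2
o=get_obs(); print(o)
for n in ("top","scene"):
    p,d=camera(n); cv2.imwrite(f"pics/{n}0.png",p[:,:,::-1]); np.save(f"{n}0_d.npy",d); np.save(f"{n}0_p.npy",p)
    print(n,camera_info(n))
E
```

```text
pics
{'clock': 0.0, 'joints': array([ 1.27440245e+00,  3.00465796e-01,  1.52156644e+00, -3.45146009e-05,
        1.32068401e+00, -6.65999710e-02]), 'qd': array([-0.00033237, -0.00158863, -0.00102915, -0.00142152,  0.00109712,
        0.00117674]), 'tau': array([ 7.62687159e-04, -5.43505347e+01, -3.61794376e+01, -4.56776172e-05,
        4.03414844e-03,  1.36959883e-05]), 'position': array([0.12522247, 0.53532492, 0.23073041]), 'tool_rot': array([-3.14155124e+00,  1.12331913e-03,  1.34101101e+00]), 'ft_force': array([-0.38637172,  0.53135709, -1.09236416]), 'ft_torque': array([-0.00281745, -0.05685416, -0.05236133]), 'finger_gap': 0.9985607507050893}
top {'fx': 518.5025346190988, 'fy': 518.5025346190988, 'cx': 309.18793778796027, 'cy': 240.434231123581, 'k1': -0.021516689644762693, 'rvec': array([ 2.20104467, -2.15873494,  0.09604158]), 'tvec': array([0.05095493, 0.62077685, 1.06946155])}
scene {'fx': 590.3801502521304, 'fy': 590.3801502521304, 'cx': 325.7848877453282, 'cy': 231.98832144320417, 'k1': 0.06712857349615621, 'rvec': array([ 0.7895839 ,  2.57950503, -1.10765718]), 'tvec': array([ 0.50291092, -0.230929  ,  1.42355194])}
```

View pics/top0.png

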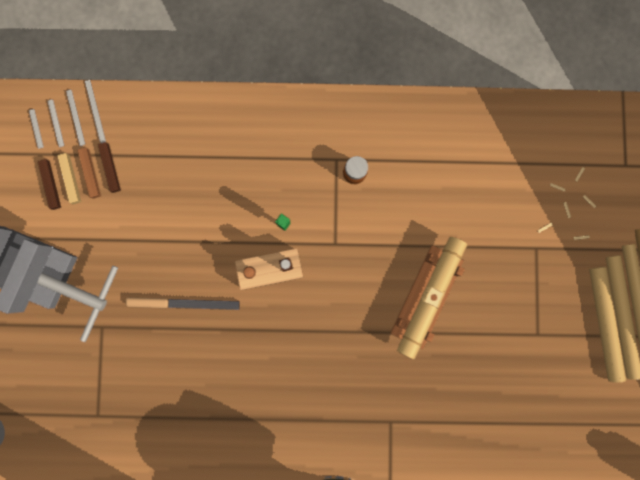

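View pics/scene0.png

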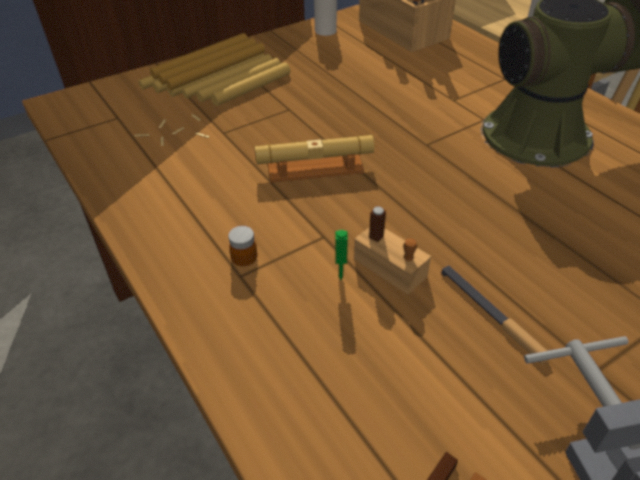

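The top view shows the block around (268,268) with the punch cap at (286,265) and the awl at (249,272). The soft spot is at (433,297), the green look-alike at (283,222) and the jar at (356,170). The file is at (183,303).

```bash
cat > h.py <<'E'
from workcell import *
import numpy as np, cv2
def cam(n):
    i=camera_info(n); R=cv2.Rodrigues(i['rvec'])[0]; return i,R,np.array(i['tvec'])
def proj(n,P):
    i,R,t=cam(n); c=np.atleast_2d(P)@R.T+t; s=c[:,:2]/c[:,2:]; r2=(s**2).sum(1,keepdims=True)
    s=s*(1+i['k1']*r2); return s*[i['fx'],i['fy']]+[i['cx'],i['cy']]
def ray(n,uv):
    i,R,t=cam(n); K=np.array([[i['fx'],0,i['cx']],[0,i['fy'],i['cy']],[0,0,1]])
    s=cv2.undistortPoints(np.array(uv,float).reshape(-1,1,2),K,np.array([i['k1'],0,0,0.]))[:,0]
    return -R.T@t, np.c_[s,np.ones(len(s))]@R
def atz(n,uv,z):
    o,d=ray(n,uv); return o+d*((z-o[2])/d[:,2])[:,None]
def pts(n,d):
    v,u=np.mgrid[:480,:640]; o,r=ray(n,np.c_[u.ravel(),v.ravel()]); return (o+r*d.ravel()[:,None]).reshape(480,640,3)
def crop(n,p,u0,v0,u1,v1,k,f):
    cv2.imwrite(f,cv2.resize(p[v0:v1,u0:u1,::-1],None,fx=k,fy=k,interpolation=cv2.INTER_CUBIC))
E
python3 - <<'E'
from h import *
for n,b in (("top",[(225,205,325,295),(390,230,475,365)]),("scene",[(320,190,450,300),(240,120,390,185)])):
    p=np.load(f"{n}0_p.npy")
    for k,x in enumerate(b): crop(n,p,*x,min(800//(x[2]-x[0]),600//(x[3]-x[1])),f"pics/{n}_c{k}.png")
print(atz("top",[(286,265)],.122),atz("top",[(249,272)],.094),atz("top",[(433,297)],.062),atz("top",[(283,222)],.12))
print(proj("top",[[.125,.536,.23],[0,0,0],[.3,0,0]]))
d=np.load("top0_d.npy");P=pts("top",d)
for u,v in((286,265),(249,272),(268,268),(433,297),(283,222),(356,170),(200,305),(40,270),(100,300),(300,240)): print(u,v,d[v,u],P[v,u].round(4))
E
```

```text
[[0.56336841 0.10685258 0.122     ]] [[0.54916907 0.18059616 0.094     ]] [[ 0.50634574 -0.19039837  0.062     ]] [[0.6465499  0.11465563 0.12      ]]
[[ 19.16754173 521.34629652]
 [333.71189861 539.20624039]
 [336.00039621 392.60036152]]
286 265 0.99471563 [0.5634 0.1068 0.1224]
249 272 1.0223303 [0.5492 0.1807 0.0933]
268 268 1.0638891 [0.559  0.1465 0.0525]
433 297 1.0457752 [ 0.5064 -0.1891  0.0672]
283 222 1.0043194 [0.6466 0.1147 0.1198]
356 170 1.0756141 [ 0.7655 -0.0312  0.0587]
200 305 1.1010411 [0.4789 0.2924 0.008 ]
40 270 1.0174557 [0.5447 0.5934 0.0966]
100 300 1.0306544 [0.4878 0.4782 0.0789]
300 240 1.122188 [ 6.225e-01  8.280e-02 -4.000e-04]
```

View crops.

View pics/top_c0.png

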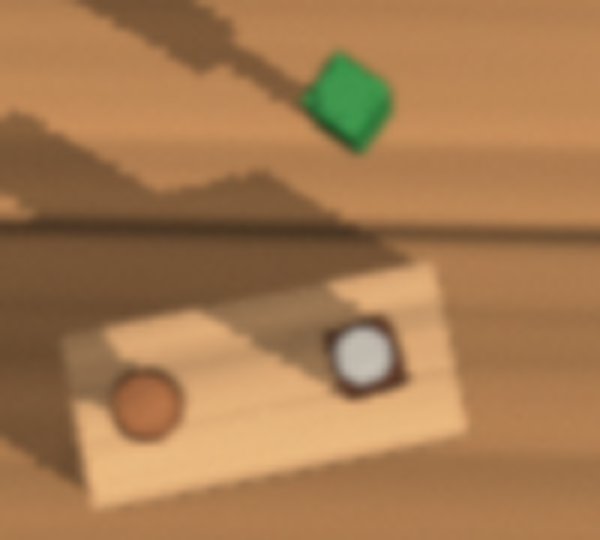

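View pics/top_c1.png

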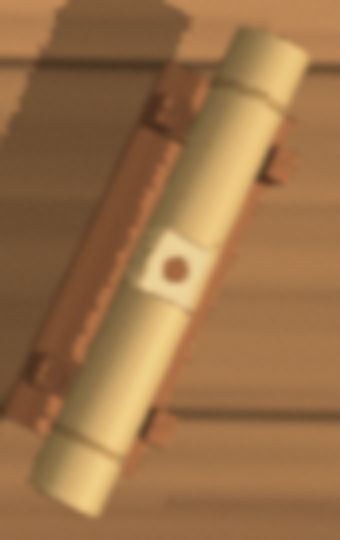

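View pics/scene_c0.png

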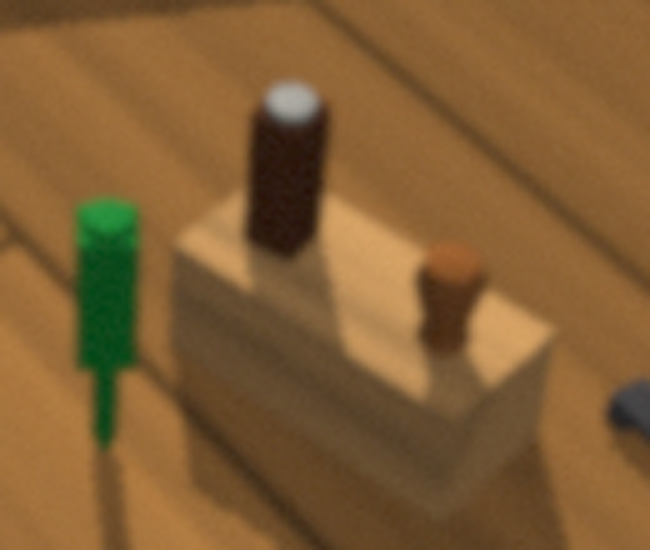

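View pics/scene_c1.png

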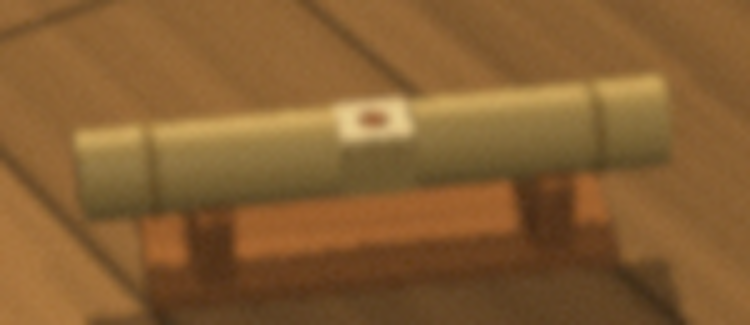

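```bash
python3 - <<'E'
from h import *
p=np.load("top0_p.npy"); q=np.load("scene0_p.npy")
# block corners
c=np.array([(62,338),(430,262),(468,430),(92,508)])/6+[225,205]-.42
B=atz("top",c,.054); print("block",B.round(4), "cen",B.mean(0).round(4))
for a,b in((0,1),(3,2),(1,2),(0,3)): 
    e=B[b]-B[a]; print(np.linalg.norm(e).round(4),np.degrees(np.arctan2(e[1],e[0])).round(1))
def cen(p,box,f):
    u0,v0,u1,v1=box; s=p[v0:v1,u0:u1].astype(float); m=f(s).astype(np.uint8)
    n,l,st,ce=cv2.connectedComponentsWithStats(m); k=1+np.argmax(st[1:,4]); 
    return ce[k]+[u0,v0],st[k],(l==k)
# cap grey
g=lambda s:(s.min(2)>110)&(s.max(2)-s.min(2)<35)
for n,im,b in(("top",p,(275,252,300,280)),("scene",q,(365,200,392,225))):
    ce,st,m=cen(im,b,g); print(n,"cap",ce,st, atz(n,[ce],.122).round(4))
# spot
for n,im,b in(("top",p,(424,288,442,306)),("scene",q,(306,138,324,152))):
    s=im[b[1]:b[3],b[0]:b[2]]; 
    ce,st,m=cen(im,b,lambda s:(s[...,0]-s[...,2]>45)&(s[...,1]<140))
    print(n,"spot",ce,st,[atz(n,[ce],z).round(4)[0] for z in(.058,.062,.066)])
    if n=="scene": print(s[...,1])
    else: print(s[...,1])
# dark handle rect in top
b=(275,252,300,280); s=p[b[1]:b[3],b[0]:b[2]]; print(s.sum(2)//3)
E
```

```text
block [[0.5722 0.2146 0.054 ]
 [0.6007 0.0894 0.054 ]
 [0.5435 0.0752 0.054 ]
 [0.5145 0.2026 0.054 ]] cen [0.5577 0.1454 0.054 ]
0.1285 -77.2
0.1307 -77.2
0.0589 -166.1
0.0589 -168.2
top cap [285.         263.88059701] [ 6  8  9  9 67] [[0.5655 0.1088 0.122 ]]
scene cap [377.92 209.84] [ 9  7  9  7 50] [[0.5651 0.1063 0.122 ]]
top spot [425.51351351 291.62162162] [ 0  0  6 11 37] [array([ 0.5169, -0.1761,  0.058 ]), array([ 0.5169, -0.1751,  0.062 ]), array([ 0.517 , -0.1742,  0.066 ])]
[[109 103 105 113 121 131 151 175 189 182 172 165 167 174 182 188 195 199]
 [106 102 104 114 125 143 171 195 205 203 193 179 173 174 180 189 197 202]
 [103 105 109 120 134 157 187 204 209 210 207 201 193 181 180 184 194 200]
 [103 106 113 125 147 175 198 207 210 211 211 210 206 201 192 186 187 193]
 [105 106 109 127 158 189 203 205 207 207 208 209 210 209 206 201 194 192]
 [108 109 117 145 178 201 206 202 196 193 191 196 204 209 210 209 205 203]
 [107 114 131 165 194 206 201 183 162 149 144 158 184 202 209 209 209 205]
 [109 119 145 180 202 205 187 153 124 114 111 125 157 191 207 210 208 203]
 [114 1
[... 4200 characters left out ...]
76 175 175 175 176 176 177 177 178 178
  178 178 178 179 178 178 178]
 [178 176 177 177 176 177 177 177 176 177 177 178 178 179 179 178 179 179
  179 179 179 179 179 179 180]
 [178 178 177 177 178 178 179 179 178 179 179 179 180 180 179 180 179 179
  180 180 180 180 180 181 181]
 [178 178 179 179 179 179 180 180 180 180 180 180 180 180 181 181 181 180
  181 181 180 180 178 177 176]
 [179 179 180 180 180 180 180 180 181 180 180 181 182 182 182 180 179 178
  178 177 174 171 169 166 161]
 [181 180 180 180 181 181 181 181 181 181 181 180 179 178 177 173 170 169
  166 163 156 150 145 141 135]
 [180 181 181 180 181 181 180 179 177 176 174 171 169 166 161 155 148 143
  137 131 128 128 127 126 123]]
```

```bash
python3 - <<'E'
from h import *
p=np.load("top0_p.npy"); q=np.load("scene0_p.npy")
def wc(im,b,base):
    s=np.clip(base-im[b[1]:b[3],b[0]:b[2],1].astype(float),0,None); v,u=np.mgrid[b[1]:b[3],b[0]:b[2]]
    return np.array([(u*s).sum(),(v*s).sum()])/s.sum()
a=wc(p,(430,293,438,302),190); b=wc(q,(311,141,318,147),165); print(a,b)
def tri(a,b):
    o1,d1=ray("top",[a]);o2,d2=ray("scene",[b]); d1=d1[0];d2=d2[0]
    t=np.linalg.lstsq(np.c_[d1,-d2],o2-o1,rcond=None)[0]; return o1+d1*t[0],o2+d2*t[1]
print("spot",tri(a,b)); print("cap",tri((285.2,264.1),(377.9,209.8)))
print([atz("top",[a],z)[0].round(4) for z in(.058,.062,.066)],[atz("scene",[b],z)[0].round(4) for z in(.058,.062,.066)])
P=pts("top",np.load("top0_d.npy"));print(P[290:305,428:440].reshape(-1,3)[:,2].reshape(15,12).round(3))
P2=pts("scene",np.load("scene0_d.npy"));print(P2[141:148,308:322,2].round(3)); print(np.median(P[262:267,283:288].reshape(-1,3),0),np.median(P2[208:212,376:380].reshape(-1,3),0))
# edges of blank direction: endpoints
E=atz("top",np.array([(70+202)/0+0 if 0 else (268/4+390,45/4+230),(68/4+390,495/4+230)]),.068);print(E,np.degrees(np.arctan2(*(E[0]-E[1])[1::-1])))
E
```

```text
[433.4203666  296.99307536] [314.2061657  143.42003854]
spot (array([ 0.50651743, -0.18950062,  0.06919593]), array([ 0.50782709, -0.19051325,  0.06941685]))
cap (array([0.56501197, 0.10836782, 0.12340085]), array([0.56610392, 0.10743805, 0.12340277]))
[array([ 0.5063, -0.1922,  0.058 ]), array([ 0.5064, -0.1913,  0.062 ]), array([ 0.5065, -0.1903,  0.066 ])] [array([ 0.4991, -0.2042,  0.058 ]), array([ 0.5022, -0.1994,  0.062 ]), array([ 0.5052, -0.1946,  0.066 ])]
[[0.062 0.062 0.066 0.067 0.066 0.065 0.063 0.064 0.064 0.067 0.069 0.068]
 [0.064 0.064 0.064 0.067 0.067 0.065 0.065 0.061 0.064 0.063 0.068 0.064]
 [0.062 0.071 0.068 0.065 0.064 0.064 0.062 0.066 0.069 0.061 0.065 0.065]
 [0.062 0.066 0.065 0.066 0.064 0.066 0.066 0.065 0.067 0.064 0.065 0.066]
 [0.067 0.063 0.064 0.064 0.066 0.065 0.067 0.064 0.064 0.064 0.069 0.064]
 [0.065 0.067 0.064 0.065 0.066 0.065 0.064 0.064 0.064 0.067 0.067 0.065]
 [0.063 0.065 0.064 0.063 0.066 0.066 0.061 0.063 0.068 0.065 0.067 0.062]
 [0.068 0.068 0.067 0.065 0.061 0.067 0.067 0.065 0.064 0.065 0.061 0.065]
 [0.066 0.062 0.064 0.065 0.0
[... 586 characters left out ...]
 [0.068 0.066 0.066 0.068 0.069 0.07  0.069 0.068 0.069 0.069 0.07  0.07
  0.07  0.067]
 [0.066 0.068 0.067 0.065 0.067 0.069 0.064 0.07  0.066 0.066 0.068 0.067
  0.069 0.069]
 [0.07  0.067 0.07  0.066 0.071 0.068 0.066 0.069 0.069 0.067 0.071 0.065
  0.067 0.067]
 [0.068 0.069 0.068 0.067 0.068 0.069 0.065 0.066 0.069 0.067 0.064 0.068
  0.069 0.069]
 [0.07  0.068 0.069 0.071 0.066 0.072 0.069 0.067 0.07  0.068 0.069 0.07
  0.068 0.065]
 [0.07  0.068 0.068 0.068 0.068 0.069 0.07  0.069 0.067 0.067 0.068 0.063
  0.067 0.068]]
[0.56533055 0.10890322 0.12088195] [0.56645206 0.10654999 0.12313012]
[[ 0.62035766 -0.23806475  0.068     ]
 [ 0.39254395 -0.13686123  0.068     ]] -23.95261313261595
```

>>> servo_tool([
  [[0, 0, -1, 0, 0, 0, 0.55], [0, 0, 0, 0, 0, 0, 0.55], [0, 0, 0, 0, 0, 0, 0.55]],
], force=80)

```text
clock: 0.48
position: [0.1253, 0.5355, 0.2413]
tool_rot: [3.142, -0.0, 1.341]
ft_force: [0.6, -0.1, -1.6]
finger_gap: 0.553
```

```bash
cat >> h.py <<'E'
from scipy.spatial.transform import Rotation as Ro
def delta(pos,rpy,yaw=None,cur=None):
    o=get_obs(); R0=Ro.from_euler('xyz',o['tool_rot']); 
    d=R0.inv().apply(np.array(pos)-o['position'])*100
    w=(R0.inv()*Ro.from_euler('xyz',rpy)).as_rotvec(degrees=True); return d.round(3),w.round(3)
E
python3 - <<'E'
from h import *
p0=np.array([.1253,.5355,.2413]);p1=np.array([.5655,.1079,.2413]);y0,y1=1.341,np.radians(12.8);N=13
print(np.degrees(y0-y1)/N)
for i in range(N):
    y=y0+(y1-y0)*i/N; d=(p1-p0)/N
    print((Ro.from_euler('xyz',[np.pi,0,y]).inv().apply(d)*100).round(2).tolist())
E
```

```text
4.9256646405417985
[-2.43, 4.05, 0.0]
[-2.08, 4.24, 0.0]
[-1.7, 4.4, 0.0]
[-1.32, 4.53, 0.0]
[-0.92, 4.63, 0.0]
[-0.52, 4.69, 0.0]
[-0.12, 4.72, 0.0]
[0.29, 4.71, 0.0]
[0.69, 4.67, 0.0]
[1.09, 4.59, 0.0]
[1.48, 4.48, 0.0]
[1.86, 4.34, 0.0]
[2.22, 4.16, 0.0]
```

>>> servo_tool([
  [[-2.4, 4.05, 0, 0, 0, 4.9, 0.55], [-2.1, 4.25, 0, 0, 0, 4.9, 0.55], [-1.7, 4.4, 0, 0, 0, 4.9, 0.55], [-1.3, 4.5, 0, 0, 0, 4.9, 0.55], [-0.9, 4.6, 0, 0, 0, 4.9, 0.55]],
])

```text
clock: 1.1
position: [0.2954, 0.3708, 0.2412]
tool_rot: [-3.142, -0.0, 0.911]
ft_force: [1.3, 0.8, 0.0]
finger_gap: 0.55
```

>>> servo_tool([
  [[-0.5, 4.7, 0, 0, 0, 4.9, 0.55], [-0.1, 4.7, 0, 0, 0, 4.9, 0.55], [0.3, 4.7, 0, 0, 0, 4.9, 0.55], [0.7, 4.65, 0, 0, 0, 4.9, 0.55], [1.1, 4.6, 0, 0, 0, 4.9, 0.55]],
])

```text
clock: 1.72
position: [0.4656, 0.2076, 0.2412]
tool_rot: [-3.142, -0.0, 0.483]
ft_force: [1.6, 0.9, 0.1]
finger_gap: 0.549
```

>>> servo_tool([
  [[1.5, 4.5, 0, 0, 0, 4.9, 0.55], [1.85, 4.3, 0, 0, 0, 4.9, 0.55], [2.2, 4.2, 0, 0, 0, 5.0, 0.55], [0, 0, 0, 0, 0, 0, 0.55], [0, 0, 0, 0, 0, 0, 0.55]],
])

```text
clock: 2.35
position: [0.5663, 0.1108, 0.241]
tool_rot: [-3.141, 0.001, 0.228]
ft_force: [-0.1, -0.4, -0.3]
finger_gap: 0.55
```

```bash
python3 - <<'E'
from h import *
o=get_obs();print(o['position'],o['tool_rot'],o['ft_force'],o['clock'])
print(delta([.5655,.1079,.15],[np.pi,0,np.radians(12.8)]))
for n,b in(("top",(205,185,365,305)),("scene",(300,130,460,250))):
    p,d=camera(n); crop(n,p,*b,5,f"pics/{n}1.png")
E
```

```text
[0.56633007 0.11076208 0.24095988] [-3.14137371e+00  6.76996298e-04  2.27941789e-01] [-0.14106479 -0.43462634 -0.25029623] 2.35
(array([-0.139,  0.262,  9.096]), array([-0.012,  0.039,  0.26 ]))
```

View pics/top1.png

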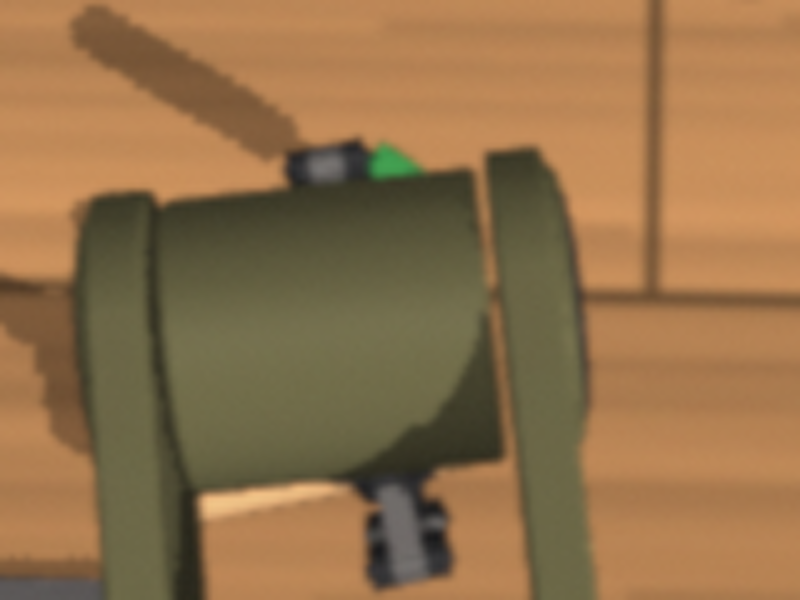

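View pics/scene1.png

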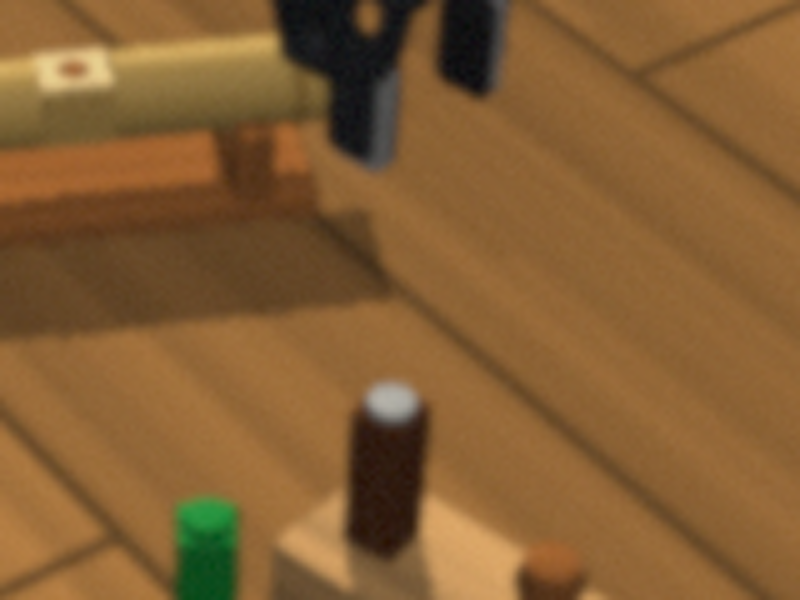

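The arm hides the block in the top view. In the scene view the open fingers (crop 365,120 and 470,50) hang above and behind the upright punch, and everything is still in place. I'll correct the offset and descend to just above the cap.

>>> servo_tool([
  [[-0.15, 0.25, 3, 0, 0, 0.3, 0.55], [0, 0, 4, 0, 0, 0, 0.55], [0, 0, 3.5, 0, 0, 0, 0.55], [0, 0, 0, 0, 0, 0, 0.55], [0, 0, 0, 0, 0, 0, 0.55]],
])

```text
clock: 3.08
position: [0.5662, 0.1083, 0.1381]
tool_rot: [3.141, -0.002, 0.223]
ft_force: [-0.0, -1.0, 1.0]
finger_gap: 0.547
```

```bash
python3 - <<'E'
from h import *
o=get_obs();print(o['position'],o['tool_rot'],o['ft_force'],o['clock'])
print(delta([.5655,.1079,.07],[np.pi,0,np.radians(12.8)]))
for n,b in(("scene",(300,130,460,250)),):
    p,d=camera(n); crop(n,p,*b,5,f"pics/{n}2.png")
E
```

```text
[0.5662344  0.10830006 0.13806974] [ 3.14142276e+00 -2.06947731e-03  2.23010196e-01] [-0.00399615 -0.98738001  0.98463006] 3.075
(array([-0.095,  0.022,  6.807]), array([ 0.01 , -0.119, -0.022]))
```

View pics/scene2.png

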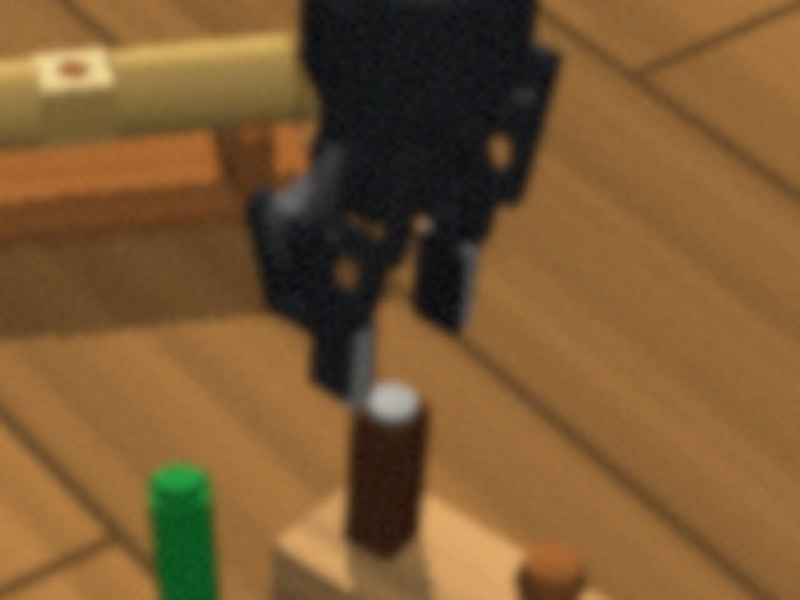

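The fingers straddle the cap correctly in this view. But the green look-alike has shifted about 6 px since the last picture, from crop (208,510) to (180,485). I'll check whether it's moving before going lower.

```bash
python3 - <<'E'
from h import *
for k in range(3):
    p,d=camera("scene"); s=p.astype(int); m=(s[...,1]-s[...,0]>40)&(s[...,1]-s[...,2]>20)
    v,u=np.nonzero(m); P=pts("scene",d)[m]; P=P[d[m]>0]; print(get_obs()['clock'],len(u),u.mean(),v.mean(),u.min(),u.max(),v.min(),v.max(),np.median(P,0).round(4),P[:,2].min().round(3),P[:,2].max().round(3))
crop("scene",p,280,180,440,300,5,"pics/scene3.png")
p=np.load("scene0_p.npy"); d=np.load("scene0_d.npy");s=p.astype(int); m=(s[...,1]-s[...,0]>40)&(s[...,1]-s[...,2]>20)
v,u=np.nonzero(m); P=pts("scene",d)[m];print(len(u),u.mean(),v.mean(),u.min(),u.max(),v.min(),v.max(),np.median(P,0).round(4),P[:,2].min().round(3),P[:,2].max().round(3))
E
```

```text
3.175 418 334.5717703349282 241.16507177033492 327 341 220 276 [0.651  0.0956 0.0854] 0.011 0.119
3.225 436 331.1284403669725 239.3922018348624 322 340 217 276 [0.6484 0.08   0.0767] 0.008 0.108
3.275 427 326.58548009367684 239.82435597189695 316 340 218 276 [0.6453 0.0589 0.0565] 0.007 0.081
347 340.9596541786743 247.56484149855908 336 346 230 276 [0.6552 0.122  0.096 ] 0.012 0.818
```

View pics/scene3.png

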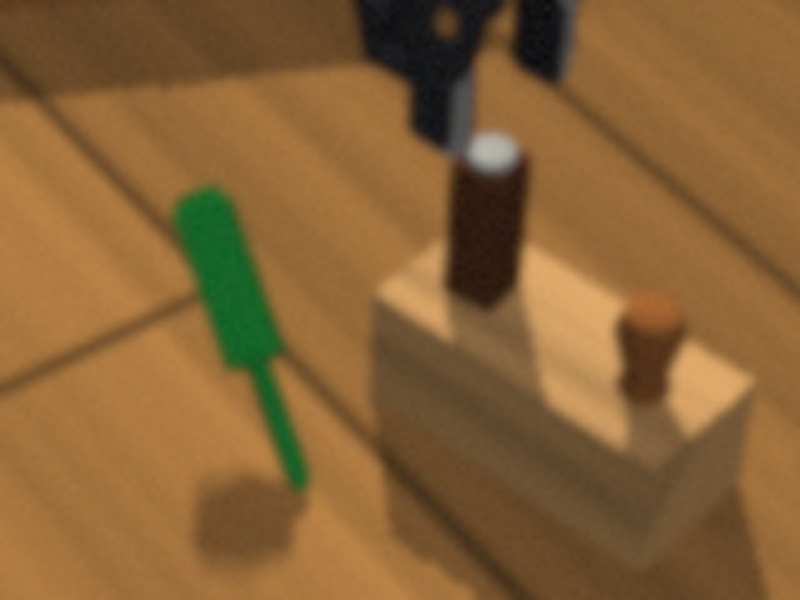

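The green look-alike was balanced on its tip and is now toppling by itself towards -y, away from the block. My fingers never went near it. I'll hold still until it settles, then look again.

>>> servo_tool([
  [[0, 0, 0, 0, 0, 0, 0.55], [0, 0, 0, 0, 0, 0, 0.55], [0, 0, 0, 0, 0, 0, 0.55], [0, 0, 0, 0, 0, 0, 0.55], [0, 0, 0, 0, 0, 0, 0.55]],
])

```text
clock: 3.9
position: [0.5658, 0.1078, 0.1362]
tool_rot: [-3.142, 0.0, 0.222]
ft_force: [0.3, 0.5, -0.5]
finger_gap: 0.551
```

```bash
python3 - <<'E'
from h import *
o=get_obs();print(o['position'],o['tool_rot'],o['ft_force'],o['clock'])
print(delta([.5655,.1079,.07],[np.pi,0,np.radians(12.8)]))
for k in range(2):
    p,d=camera("scene"); s=p.astype(int); m=(s[...,1]-s[...,0]>40)&(s[...,1]-s[...,2]>20)
    v,u=np.nonzero(m); P=pts("scene",d)[m]; P=P[d[m]>0]; print(get_obs()['clock'],len(u),u.mean(),v.mean(),np.median(P,0).round(4),P.min(0).round(3),P.max(0).round(3))
cv2.imwrite("pics/scene4.png",p[:,:,::-1])
E
```

```text
[0.56575905 0.10779184 0.13624961] [-3.14155491e+00  3.05284225e-05  2.22183707e-01] [ 0.28880325  0.46539817 -0.54800239] 3.9
(array([-0.023, -0.016,  6.625]), array([-0.002,  0.002, -0.07 ]))
3.95 456 325.1578947368421 243.30921052631578 [0.6324 0.0358 0.0213] [ 0.619 -0.009  0.005] [0.645 0.106 0.027]
4.0 455 325.2065934065934 243.3186813186813 [0.6324 0.0366 0.0217] [ 0.619 -0.008  0.005] [0.646 0.105 0.028]
```

View pics/scene4.png

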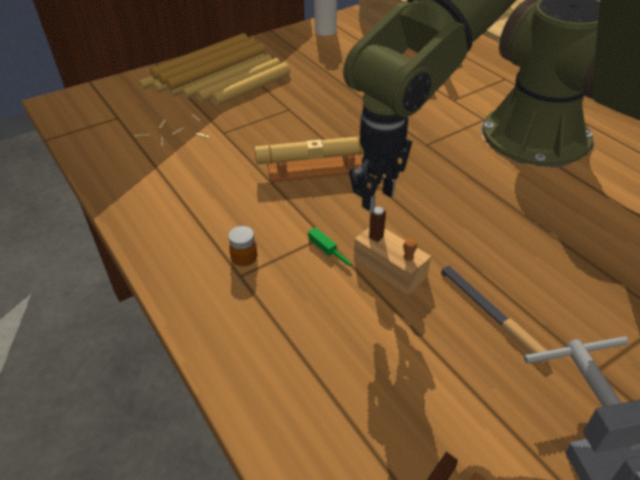

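The green look-alike now lies still on the bench beside the block, at about (330,247), and touches nothing. The jar at (242,245), awl, file and punch haven't moved. I'll descend onto the handle.

>>> servo_tool([
  [[0, 0, 2, 0, 0, 0, 0.55], [0, 0, 2.4, 0, 0, 0, 0.55], [0, 0, 2.2, 0, 0, 0, 0.55], [0, 0, 0, 0, 0, 0, 0.55], [0, 0, 0, 0, 0, 0, 0.55]],
])

```text
clock: 4.62
position: [0.5662, 0.1078, 0.0712]
tool_rot: [3.142, -0.001, 0.222]
ft_force: [-0.7, -0.2, 0.1]
finger_gap: 0.548
```

```bash
python3 - <<'E'
from h import *
o=get_obs();print(o['position'],o['tool_rot'],o['ft_force'],o['clock'])
p,d=camera("scene");crop("scene",p,300,150,460,270,5,f"pics/scene5.png")
E
```

```text
[0.5662295  0.1078412  0.07123821] [ 3.14151024e+00 -1.15677715e-03  2.22172792e-01] [-0.65239918 -0.18648146  0.07014703] 4.625
```

View pics/scene5.png

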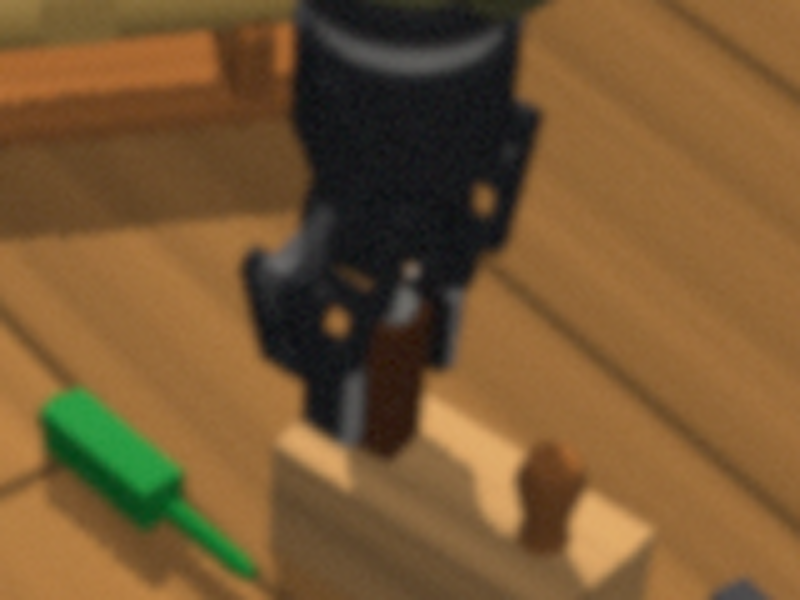

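The handle stands between the pads at crop (400,380), clear of the awl at (550,500). I'll close the fingers.

>>> servo_tool([
  [[0, 0, 0, 0, 0, 0, 0.3], [0, 0, 0, 0, 0, 0, 0.2], [0, 0, 0, 0, 0, 0, 0.1], [0, 0, 0, 0, 0, 0, 0.1], [0, 0, 0, 0, 0, 0, 0.1]],
], force=40)

```text
clock: 5.3
position: [0.5661, 0.1078, 0.0711]
tool_rot: [3.141, -0.001, 0.222]
ft_force: [-2.0, -0.5, 6.3]
finger_gap: 0.254
```

>>> servo_tool([
  [[0, 0, 0, 0, 0, 0, 0], [0, 0, 0, 0, 0, 0, 0], [0, 0, 0, 0, 0, 0, 0], [0, 0, 0, 0, 0, 0, 0]],
], force=80)

```text
clock: 5.8
position: [0.5661, 0.1078, 0.0712]
tool_rot: [3.141, -0.001, 0.222]
ft_force: [-1.6, -0.3, 7.2]
finger_gap: 0.248
```

```bash
python3 - <<'E'
from h import *
o=get_obs();print(o['position'],o['tool_rot'],o['ft_force'],o['ft_torque'],o['clock'],o['finger_gap']*85)
E
```

```text
[0.56611745 0.10783753 0.07121977] [ 3.14148635e+00 -1.21751614e-03  2.22214500e-01] [-1.62241213 -0.27122846  7.21321696] [-0.03988511  0.36146977  0.00742257] 5.8 21.078777656246803
```

>>> servo_tool([
  [[0, 0, -0.5, 0, 0, 0, 0], [0, 0, -1, 0, 0, 0, 0], [0, 0, -1.5, 0, 0, 0, 0], [0, 0, -2, 0, 0, 0, 0], [0, 0, -2, 0, 0, 0, 0]],
])

```text
clock: 6.42
position: [0.5658, 0.1078, 0.1419]
tool_rot: [3.142, -0.001, 0.222]
ft_force: [-1.0, -0.1, -1.4]
finger_gap: 0.247
```

>>> servo_tool([
  [[0, 0, -2, 0, 0, 0, 0], [0, 0, -2, 0, 0, 0, 0], [0, 0, -1, 0, 0, 0, 0], [0, 0, 0, 0, 0, 0, 0], [0, 0, 0, 0, 0, 0, 0]],
])

```text
clock: 7.05
position: [0.5655, 0.1077, 0.1896]
tool_rot: [-3.141, 0.001, 0.222]
ft_force: [0.5, -0.4, -1.4]
finger_gap: 0.251
```

```bash
python3 - <<'E'
from h import *
o=get_obs();print(o['position'],o['tool_rot'],o['ft_force'],o['ft_torque'],o['clock'],o['finger_gap']*85)
p,d=camera("scene");crop("scene",p,300,110,460,230,5,f"pics/scene6.png")
print(delta([.507,-.190,.19],[np.pi,0,.2222]))
E
```

```text
[0.5654551  0.107742   0.18957533] [-3.14149663e+00  1.10625391e-03  2.22224443e-01] [ 0.5096599  -0.40429011 -1.40688261] [-0.04400003  0.0317728  -0.0086615 ] 7.05 21.30192493005513
(array([-12.265,  27.755,  -0.041]), array([-0.009,  0.075,  0.002]))
```

View pics/scene6.png

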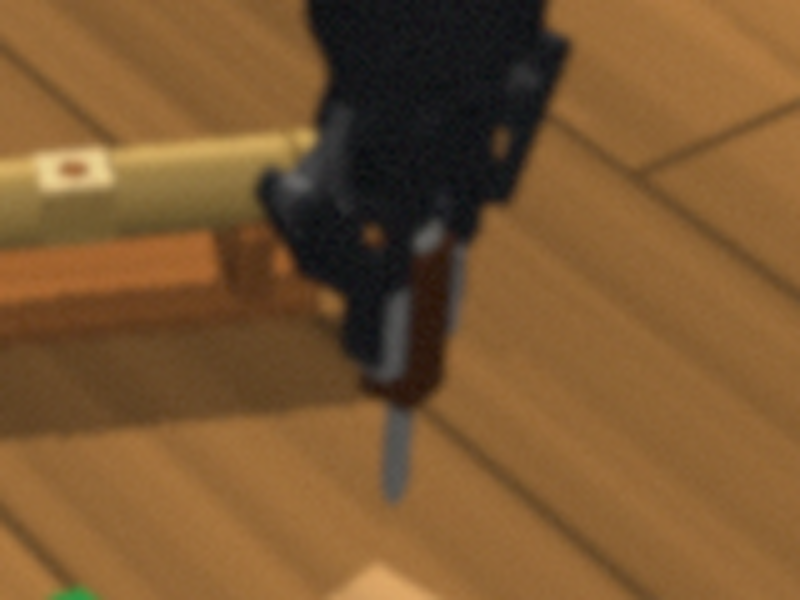

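```bash
python3 - <<'E'
from h import *
z=.1896-.0712
for h in (.122,.118,.086,.054,.030,.012,.004): print(h,((proj("scene",[[.5655,.1077,h+z]])-[300,110])*5).round(0))
E
```

```text
0.122 [[412. 230.]]
0.118 [[411. 240.]]
0.086 [[405. 318.]]
0.054 [[399. 392.]]
0.03 [[395. 445.]]
0.012 [[392. 484.]]
0.004 [[391. 501.]]
```

The punch came out cleanly and hangs upright. Its tip is at crop (393,500), and an upright punch would put it at (391,501). Next I'll carry it over the spot.

>>> servo_tool([
  [[-0.8, 1.8, 0, 0, 0, 0, 0], [-1.4, 3.2, 0, 0, 0, 0, 0], [-1.6, 3.6, 0, 0, 0, 0, 0], [-1.6, 3.6, 0, 0, 0, 0, 0], [-1.6, 3.6, 0, 0, 0, 0, 0]],
])

```text
clock: 7.72
position: [0.5314, -0.0638, 0.19]
tool_rot: [-3.142, 0.0, 0.222]
ft_force: [0.7, -0.7, -0.6]
finger_gap: 0.252
```

>>> servo_tool([
  [[-1.6, 3.6, 0, 0, 0, 0, 0], [-1.6, 3.6, 0, 0, 0, 0, 0], [-1.3, 3.0, 0, 0, 0, 0, 0], [-0.8, 1.8, 0, 0, 0, 0, 0], [0, 0, 0, 0, 0, 0, 0]],
])

```text
clock: 8.35
position: [0.5066, -0.1915, 0.19]
tool_rot: [-3.141, 0.0, 0.22]
ft_force: [-0.3, 0.0, -2.5]
finger_gap: 0.25
```

>>> servo_tool([
  [[0, 0, 1, 0, 0, 0, 0], [0, 0, 1.5, 0, 0, 0, 0], [0, 0, 1, 0, 0, 0, 0], [0, 0, 0, 0, 0, 0, 0], [0, 0, 0, 0, 0, 0, 0]],
])

```text
clock: 8.98
position: [0.5073, -0.1904, 0.1556]
tool_rot: [3.141, -0.0, 0.222]
ft_force: [-0.2, 0.3, -1.6]
finger_gap: 0.253
```

```bash
python3 - <<'E'
from h import *
o=get_obs();print(o['position'],o['tool_rot'],o['ft_force'],o['ft_torque'],o['clock'],o['finger_gap']*85)
x,y,z=o['position']
p,d=camera("scene");np.save("s7.npy",p);crop("scene",p,270,90,370,165,8,f"pics/scene7.png")
t,d=camera("top");np.save("t7.npy",t);crop("top",t,380,230,500,320,6,f"pics/top7.png")
print(delta([.507,-.190,.15],[np.pi,0,.2222]))
for h in (.054,.03,.012,.004): print(h,((proj("scene",[[x,y,h+z-.0712]])-[270,90]+.5)*8).round(0),((proj("top",[[x,y,h+z-.0712]])-[380,230]+.5)*6).round(0))
print(((proj("scene",[[.507,-.19,.065]])-[270,90]+.5)*8).round(0))
E
```

```text
[ 0.50728659 -0.1904352   0.15555552] [ 3.14133413e+00 -3.92863967e-04  2.22417393e-01] [-0.17628016  0.30190841 -1.61485966] [ 0.03628143 -0.06517028  0.01903101] 8.975 21.528137941995453
(array([-0.015, -0.06 ,  0.571]), array([ 0.027, -0.035,  0.004]))
0.054 [[354. 212.]] [[380. 408.]]
0.03 [[356. 290.]] [[361. 406.]]
0.012 [[358. 347.]] [[347. 405.]]
0.004 [[358. 372.]] [[340. 404.]]
[[362. 445.]]
```

View pics/scene7.png

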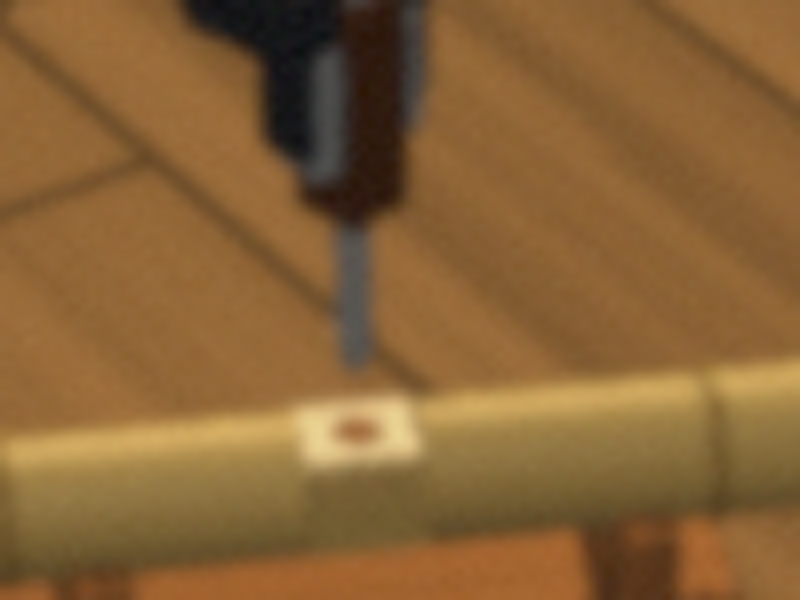

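View pics/top7.png

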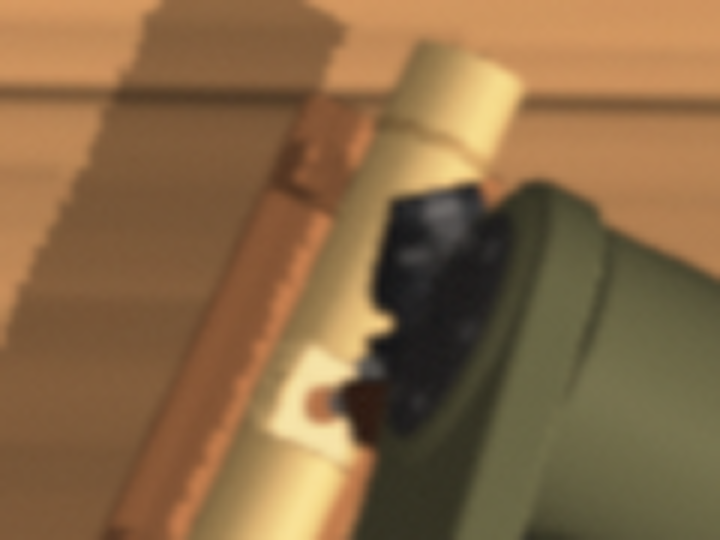

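Both views show the tip above the spot. In the scene view the tip is at (357,368) and the spot at (357,431). In the top view the tip is at about (335,403) and the spot at (322,403). I'll lower it to just above the face so I can compare tip and spot directly, without relying on the calibration.

>>> servo_tool([
  [[0, 0, 0.5, 0, 0, 0, 0], [0, 0, 0.7, 0, 0, 0, 0], [0, 0, 0.5, 0, 0, 0, 0], [0, 0, 0.2, 0, 0, 0, 0], [0, 0, 0, 0, 0, 0, 0]],
])

```text
clock: 9.7
position: [0.5071, -0.1905, 0.1362]
tool_rot: [-3.141, 0.0, 0.222]
ft_force: [-0.2, 0.1, -0.9]
finger_gap: 0.247
```

```bash
python3 - <<'E'
from h import *
o=get_obs();print(o['position'],o['tool_rot'],o['ft_force'],o['ft_torque'],o['clock'],o['finger_gap']*85)
x,y,z=o['position']
p,d=camera("scene");np.save("s8.npy",p);crop("scene",p,290,120,340,157,16,f"pics/scene8.png")
t,d=camera("top");np.save("t8.npy",t);crop("top",t,415,280,455,310,20,f"pics/top8.png")
for h in (.03,.012,.004): print(h,((proj("scene",[[x,y,h+z-.0712]])-[290,120]+.5)*16).round(0),((proj("top",[[x,y,h+z-.0712]])-[415,280]+.5)*20).round(0))
print(([[314.2-290+.5,143.42-120+.5],[433.42-415+.5,296.99-280+.5]]*np.array([[16],[20]])))
E
```

```text
[ 0.50705374 -0.19049465  0.1361614 ] [-3.14149482e+00  1.63333667e-04  2.22258581e-01] [-0.18792039  0.05492036 -0.86105003] [-0.02086278 -0.04343971 -0.01330951] 9.7 21.026204509828297
0.03 [[397. 223.]] [[452. 351.]]
0.012 [[399. 335.]] [[407. 347.]]
0.004 [[400. 384.]] [[388. 345.]]
[[395.2  382.72]
 [378.4  349.8 ]]
```

View pics/scene8.png

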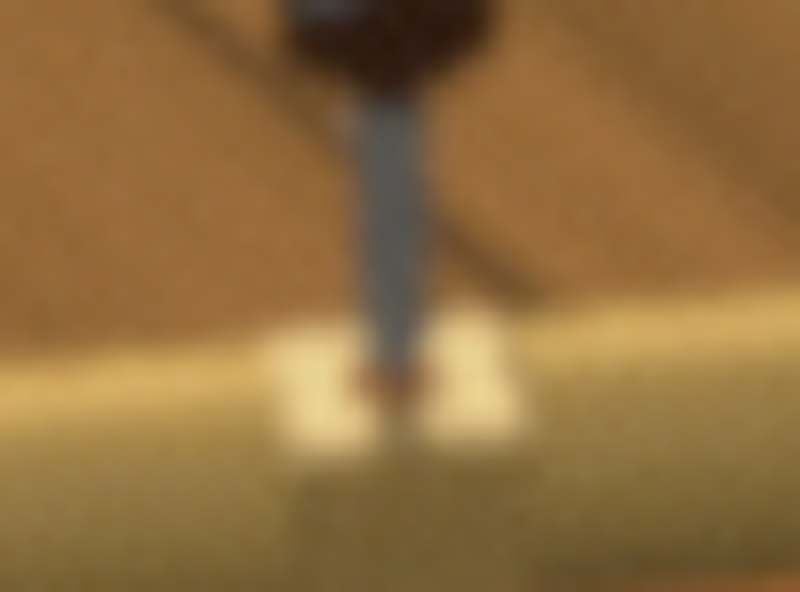

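View pics/top8.png

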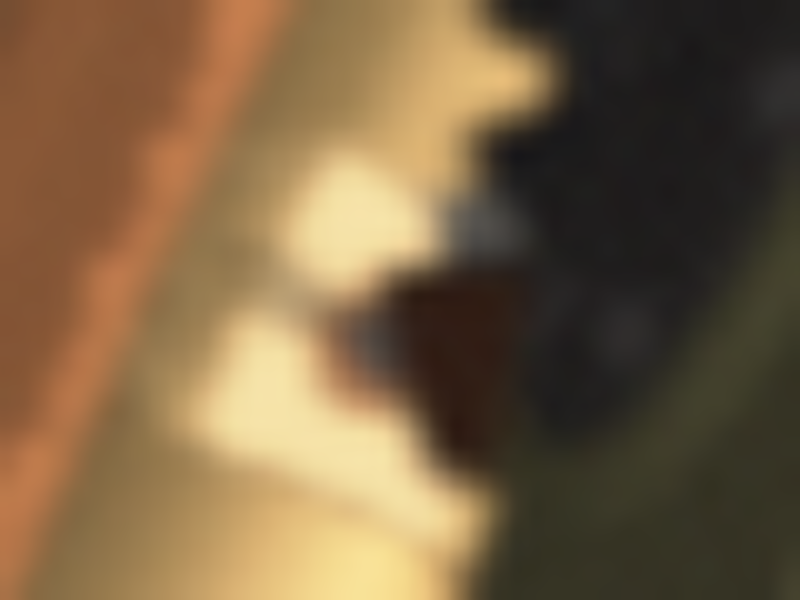

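```bash
python3 - <<'E'
from h import *
b=np.array([.507,-.1905,.066])
for n,k in(("scene",16),("top",20)):
    print(n,[((proj(n,[b+e])-proj(n,[b]))*k)[0].round(1).tolist() for e in np.eye(3)*.001])
p=np.load("s8.npy");print(p[126:150,308:324].sum(2)//3)
t=np.load("t8.npy");print(t[292:303,428:440,0]);print(t[292:303,428:440,2])
E
```

```text
scene [[-6.1, 2.4], [4.0, 3.5], [-0.1, -6.1]]
top [[0.0, -9.9], [-9.9, -0.2], [2.4, 0.2]]
[[ 79  78  80  82  69  59  57  60  77  90  99 101 105 107 107 106]
 [ 83  80  86  92  85  76  75  76  85  98 104 105 103 104 104 106]
 [ 93  85  83  89  86  83  82  84  91 100 106 104 107 103 103 105]
 [ 98  93  88  86  83  84  83  87  93 101 106 105 104 105 103 103]
 [ 98  99  93  90  85  85  85  85  94 102 105 105 107 103 105 105]
 [101 102 100  96  88  85  85  83  89  97 103 107 106 105 105 104]
 [102 102 100  96  90  84  84  83  86  93 101 103 110 106 105 104]
 [104 103 101  97  92  86  82  81  81  85  91  97 104 107 106 106]
 [107 106 103  99  90  84  83  82  81  80  81  91  97 102 107 107]
 [105 104 105  98  92  85  84  84  81  82  77  82  90  96 100 106]
 [107 104 106 103  94  86  83  86  86  88  86  82  81  88  94 101]
 [107 108 105 104  96  90  84  85  90  94  94  89  84  81  86  95]
 [106 107 108 104  99  90  86  83  91 100 110 109  98  90  87  92]
 [118 120 120 119 108  93  87  88 101 123 139 143 134 115 108 113]
 [144 151 150 148 131 105  90  92 120 153 172 176 165 146 137 137]
 [176
[... 1022 characters left out ...]
32 218 204 177 125  70  49  48  50]
 [245 245 245 244 241 239 226 172  95  50  48  50]
 [238 242 245 245 245 245 239 204 124  66  52  51]]
[[100 129 151 161 164 158 149 139 115  82  64  59]
 [101 119 139 151 151 131 101  80  63  45  35  33]
 [107 115 119 123 117  94  56  30  23  23  21  22]
 [122 118 106  91  79  65  44  24  21  19  19  19]
 [144 133 109  79  69  63  46  29  23  22  20  22]
 [161 154 127  87  71  68  51  31  19  21  21  20]
 [167 161 136  98  76  71  56  36  22  19  22  22]
 [169 164 146 116  91  81  67  44  26  21  20  23]
 [168 167 160 145 125 113  99  69  34  21  20  25]
 [167 167 167 163 159 154 140 103  53  21  21  25]
 [155 161 166 167 167 166 158 125  72  33  24  27]]
```

In the scene view the shank axis (314.1 px) lines up with the spot (314.2 px), and the tip is about 3 mm above the face. The top view suggests the tip sits about 0.4 mm too far in +x, so I'll correct that, take a baseline force and approach slowly.

>>> servo_tool([
  [[-0.04, -0.02, 0, 0, 0, 0, 0], [0, 0, 0, 0, 0, 0, 0], [0, 0, 0, 0, 0, 0, 0]],
])

```text
clock: 10.18
position: [0.5066, -0.1904, 0.1364]
tool_rot: [3.141, -0.0, 0.222]
ft_force: [0.7, 0.0, -1.9]
finger_gap: 0.248
```

>>> servo_tool([
  [[0, 0, 0, 0, 0, 0, 0]],
])

```text
clock: 10.3
position: [0.5066, -0.1904, 0.1363]
tool_rot: [3.142, -0.0, 0.222]
ft_force: [-0.6, -0.0, -1.6]
finger_gap: 0.246
```

>>> servo_tool([
  [[0, 0, 0, 0, 0, 0, 0]],
])

```text
clock: 10.42
position: [0.5066, -0.1904, 0.1363]
tool_rot: [3.142, 0.0, 0.222]
ft_force: [-0.0, 0.1, -0.9]
finger_gap: 0.248
```

>>> servo_tool([
  [[0, 0, 0, 0, 0, 0, 0]],
])

```text
clock: 10.55
position: [0.5066, -0.1904, 0.1363]
tool_rot: [3.142, -0.0, 0.222]
ft_force: [0.4, -0.3, -1.5]
finger_gap: 0.251
```

>>> servo_tool([
  [[0, 0, 0.05, 0, 0, 0, 0], [0, 0, 0.05, 0, 0, 0, 0]],
])

```text
clock: 10.8
position: [0.5066, -0.1904, 0.1352]
tool_rot: [-3.142, 0.0, 0.222]
ft_force: [-0.0, 1.2, -2.0]
finger_gap: 0.244
```

>>> servo_tool([
  [[0, 0, 0.05, 0, 0, 0, 0]],
])

```text
clock: 10.92
position: [0.5066, -0.1904, 0.1348]
tool_rot: [-3.142, -0.0, 0.222]
ft_force: [0.1, 0.6, -1.6]
finger_gap: 0.24
```

>>> servo_tool([
  [[0, 0, 0.04, 0, 0, 0, 0]],
])

```text
clock: 11.05
position: [0.5066, -0.1904, 0.1343]
tool_rot: [-3.142, 0.0, 0.222]
ft_force: [0.4, -0.1, -1.3]
finger_gap: 0.248
```

>>> servo_tool([
  [[0, 0, 0.04, 0, 0, 0, 0]],
])

```text
clock: 11.18
position: [0.5066, -0.1904, 0.134]
tool_rot: [-3.142, 0.0, 0.222]
ft_force: [0.5, -0.1, -1.8]
finger_gap: 0.242
```

>>> servo_tool([
  [[0, 0, 0.04, 0, 0, 0, 0]],
])

```text
clock: 11.3
position: [0.5066, -0.1904, 0.1335]
tool_rot: [-3.142, 0.0, 0.222]
ft_force: [0.2, 1.2, -1.5]
finger_gap: 0.248
```

>>> servo_tool([
  [[0, 0, 0.03, 0, 0, 0, 0]],
])

```text
clock: 11.42
position: [0.5066, -0.1904, 0.1333]
tool_rot: [3.142, 0.0, 0.222]
ft_force: [0.6, -0.1, -1.4]
finger_gap: 0.248
```

>>> servo_tool([
  [[0, 0, 0.03, 0, 0, 0, 0]],
])

```text
clock: 11.55
position: [0.5067, -0.1904, 0.1332]
tool_rot: [3.141, -0.0, 0.222]
ft_force: [-1.6, -0.5, 2.1]
finger_gap: 0.246
```

>>> servo_tool([
  [[0, 0, 0.03, 0, 0, 0, 0]],
])

```text
clock: 11.68
position: [0.5067, -0.1905, 0.1331]
tool_rot: [3.141, -0.0, 0.222]
ft_force: [-2.0, 0.9, 5.4]
finger_gap: 0.248
```

>>> servo_tool([
  [[0, 0, 0.03, 0, 0, 0, 0]],
])

```text
clock: 11.8
position: [0.5068, -0.1905, 0.1329]
tool_rot: [3.141, -0.0, 0.222]
ft_force: [-2.1, 0.7, 6.5]
finger_gap: 0.248
```

Contact came at TCP z ≈ 0.1332, so the face is at about 66 mm. The baseline was −1.5 N, so the net force is now about 8 N. I'll push on steadily towards 12 N net, a reading of about 10.5.

>>> servo_tool([
  [[0, 0, 0.04, 0, 0, 0, 0]],
])

```text
clock: 11.92
position: [0.5068, -0.1905, 0.1326]
tool_rot: [3.141, -0.001, 0.222]
ft_force: [-2.6, 1.2, 7.1]
finger_gap: 0.253
```

>>> servo_tool([
  [[0, 0, 0.04, 0, 0, 0, 0]],
])

```text
clock: 12.05
position: [0.5068, -0.1905, 0.1323]
tool_rot: [3.141, -0.001, 0.222]
ft_force: [-1.7, 0.6, 7.8]
finger_gap: 0.247
```

>>> servo_tool([
  [[0, 0, 0.04, 0, 0, 0, 0]],
])

```text
clock: 12.18
position: [0.5068, -0.1905, 0.1319]
tool_rot: [3.141, -0.001, 0.222]
ft_force: [-2.9, 0.2, 8.6]
finger_gap: 0.251
```

>>> servo_tool([
  [[0, 0, 0.03, 0, 0, 0, 0]],
])

```text
clock: 12.3
position: [0.5068, -0.1905, 0.1317]
tool_rot: [3.141, -0.001, 0.222]
ft_force: [-3.0, 1.3, 9.6]
finger_gap: 0.247
```

>>> servo_tool([
  [[0, 0, 0.03, 0, 0, 0, 0]],
])

```text
clock: 12.42
position: [0.5068, -0.1905, 0.1314]
tool_rot: [3.141, -0.001, 0.222]
ft_force: [-3.6, 0.5, 9.4]
finger_gap: 0.251
```

>>> servo_tool([
  [[0, 0, 0, 0, 0, 0, 0]],
])

```text
clock: 12.55
position: [0.5068, -0.1905, 0.1314]
tool_rot: [3.141, -0.001, 0.222]
ft_force: [-3.0, 1.2, 8.9]
finger_gap: 0.244
```

>>> servo_tool([
  [[0, 0, 0, 0, 0, 0, 0]],
])

```text
clock: 12.68
position: [0.5068, -0.1905, 0.1314]
tool_rot: [3.141, -0.001, 0.222]
ft_force: [-2.6, 0.8, 9.3]
finger_gap: 0.247
```

>>> servo_tool([
  [[0, 0, 0, 0, 0, 0, 0]],
])

```text
clock: 12.8
position: [0.5068, -0.1905, 0.1314]
tool_rot: [3.141, -0.001, 0.222]
ft_force: [-4.1, 0.1, 9.0]
finger_gap: 0.249
```

>>> servo_tool([
  [[0, 0, 0.03, 0, 0, 0, 0], [0, 0, 0.03, 0, 0, 0, 0], [0, 0, 0, 0, 0, 0, 0]],
])

```text
clock: 13.18
position: [0.5068, -0.1905, 0.1309]
tool_rot: [3.141, -0.001, 0.222]
ft_force: [-3.6, 1.4, 10.6]
finger_gap: 0.248
```

>>> servo_tool([
  [[0, 0, 0, 0, 0, 0, 0]],
])

```text
clock: 13.3
position: [0.5068, -0.1905, 0.1309]
tool_rot: [3.141, -0.001, 0.222]
ft_force: [-3.0, 1.7, 9.3]
finger_gap: 0.244
```

>>> servo_tool([
  [[0, 0, 0, 0, 0, 0, 0]],
])

```text
clock: 13.42
position: [0.5068, -0.1905, 0.1309]
tool_rot: [3.141, -0.001, 0.222]
ft_force: [-3.1, 1.3, 10.0]
finger_gap: 0.248
```

>>> servo_tool([
  [[0, 0, 0, 0, 0, 0, 0]],
])

```text
clock: 13.55
position: [0.5068, -0.1905, 0.1309]
tool_rot: [3.141, -0.001, 0.222]
ft_force: [-3.9, 1.4, 10.6]
finger_gap: 0.248
```

>>> servo_tool([
  [[0, 0, 0, 0, 0, 0, 0]],
])

```text
clock: 13.68
position: [0.5068, -0.1905, 0.1309]
tool_rot: [3.141, -0.001, 0.222]
ft_force: [-3.0, 1.0, 10.2]
finger_gap: 0.249
```

>>> servo_tool([
  [[0, 0, 0.01, 0, 0, 0, 0], [0, 0, 0, 0, 0, 0, 0], [0, 0, 0, 0, 0, 0, 0]],
])

```text
clock: 14.05
position: [0.5068, -0.1905, 0.1309]
tool_rot: [3.141, -0.001, 0.222]
ft_force: [-3.7, 0.6, 10.1]
finger_gap: 0.247
```

>>> servo_tool([
  [[0, 0, 0, 0, 0, 0, 0]],
])

```text
clock: 14.18
position: [0.5068, -0.1905, 0.1308]
tool_rot: [3.141, -0.001, 0.222]
ft_force: [-3.3, 1.6, 11.1]
finger_gap: 0.245
```

>>> servo_tool([
  [[0, 0, 0, 0, 0, 0, 0]],
])

```text
clock: 14.3
position: [0.5068, -0.1905, 0.1308]
tool_rot: [3.141, -0.001, 0.222]
ft_force: [-3.5, 0.9, 10.6]
finger_gap: 0.248
```

>>> servo_tool([
  [[0, 0, -0.1, 0, 0, 0, 0], [0, 0, -0.1, 0, 0, 0, 0], [0, 0, -0.2, 0, 0, 0, 0], [0, 0, -0.3, 0, 0, 0, 0], [0, 0, -0.5, 0, 0, 0, 0]],
])

```text
clock: 14.92
position: [0.5066, -0.1904, 0.1421]
tool_rot: [-3.141, 0.0, 0.222]
ft_force: [0.7, -0.7, -1.3]
finger_gap: 0.25
```

>>> servo_tool([
  [[0, 0, -0.8, 0, 0, 0, 0], [0, 0, -1.0, 0, 0, 0, 0], [0, 0, -1.0, 0, 0, 0, 0], [0, 0, -1, 0, 0, 0, 0], [0, 0, -0.5, 0, 0, 0, 0]],
])

```text
clock: 15.55
position: [0.5068, -0.1904, 0.1858]
tool_rot: [3.141, -0.001, 0.222]
ft_force: [-0.0, -0.8, -1.5]
finger_gap: 0.247
```

>>> servo_tool([
  [[0, 0, 0, 0, 0, 0, 0], [0, 0, 0, 0, 0, 0, 0]],
])

```text
clock: 15.8
position: [0.5065, -0.1903, 0.1845]
tool_rot: [-3.141, 0.0, 0.222]
ft_force: [-0.2, -0.8, -1.1]
finger_gap: 0.245
```

```bash
python3 - <<'E'
from h import *
o=get_obs();print(o['position'],o['tool_rot'],o['ft_force'],o['ft_torque'],o['clock'],o['finger_gap']*85)
x,y,z=o['position']
p,d=camera("scene");np.save("s9.npy",p);crop("scene",p,270,60,370,135+20,8,f"pics/scene9.png")
t,d=camera("top");np.save("t9.npy",t);crop("top",t,400,270,480,330,10,f"pics/top9.png")
for h in (.054,.03,.012,.004): print(h,((proj("scene",[[x,y,h+z-.0712]])-[270,60]+.5)*8).round(0))
E
```

```text
[ 0.50649721 -0.19034194  0.18452887] [-3.14128200e+00  4.78400793e-04  2.22198650e-01] [-0.16854474 -0.76934671 -1.10648052] [ 0.01340602 -0.05065601 -0.00798078] 15.8 20.83200968889681
0.054 [[355. 354.]]
0.03 [[357. 435.]]
0.012 [[358. 494.]]
0.004 [[359. 520.]]
```

View pics/scene9.png

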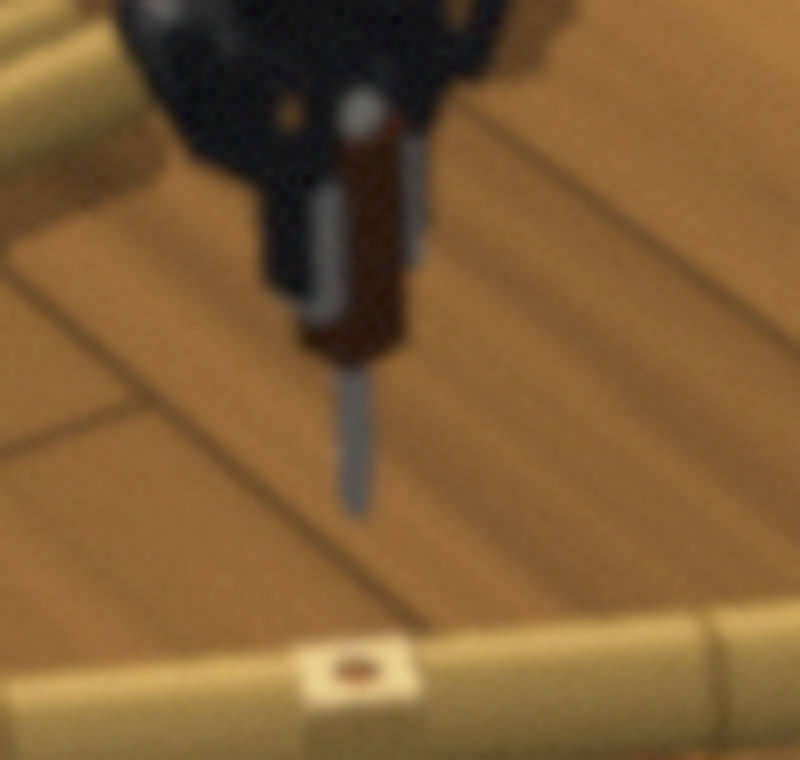

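View pics/top9.png

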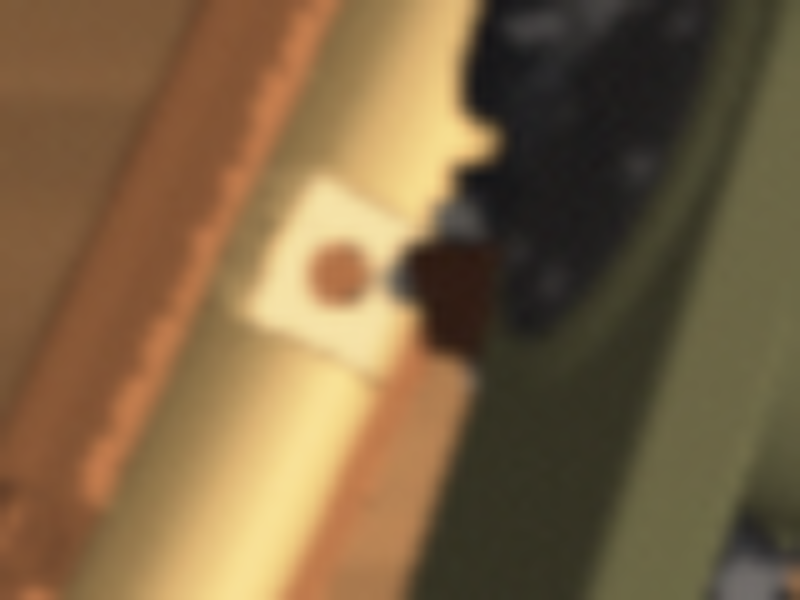

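The mark is made and the punch is off: about 12 N net, held for just over 1 s. The punch sits unchanged in the grip, with its tip at (357,515) in the scene view against a predicted (359,520). I'll return it to the hole.

```bash
python3 - <<'E'
from h import *
print(delta([.5661,.1078,.1845],[np.pi,0,.2222]))
E
```

```text
(array([ 1.2385e+01, -2.7765e+01,  5.0000e-03]), array([-0.024,  0.031,  0.001]))
```

>>> servo_tool([
  [[0.8, -1.8, 0, 0, 0, 0, 0], [1.4, -3.2, 0, 0, 0, 0, 0], [1.6, -3.6, 0, 0, 0, 0, 0], [1.6, -3.6, 0, 0, 0, 0, 0], [1.6, -3.6, 0, 0, 0, 0, 0]],
])

```text
clock: 16.52
position: [0.5401, -0.0185, 0.1848]
tool_rot: [-3.141, 0.0, 0.223]
ft_force: [0.7, -0.1, -1.1]
finger_gap: 0.248
```

>>> servo_tool([
  [[1.6, -3.6, 0, 0, 0, 0, 0], [1.6, -3.6, 0, 0, 0, 0, 0], [1.4, -3.0, 0, 0, 0, 0, 0], [0.8, -1.8, 0, 0, 0, 0, 0], [0, 0, 0, 0, 0, 0, 0]],
])

```text
clock: 17.15
position: [0.5661, 0.1093, 0.1846]
tool_rot: [-3.142, 0.0, 0.224]
ft_force: [0.4, -0.8, -2.1]
finger_gap: 0.248
```

>>> servo_tool([
  [[0, 0, 0, 0, 0, 0, 0], [0, 0, 0, 0, 0, 0, 0]],
])

```text
clock: 17.4
position: [0.5663, 0.1073, 0.1849]
tool_rot: [3.142, 0.0, 0.221]
ft_force: [0.1, 0.3, -1.9]
finger_gap: 0.247
```

```bash
python3 - <<'E'
from h import *
o=get_obs();print(o['position'],o['tool_rot'],o['ft_force'],o['clock'])
print(delta([.5661,.1078,.0712],[np.pi,0,.2222]))
E
```

```text
[0.56626613 0.10728021 0.18493931] [3.14151038e+00 2.77905438e-05 2.21152566e-01] [ 0.07810999  0.28044431 -1.89937645] 17.4
(array([-4.0000e-03, -5.5000e-02,  1.1374e+01]), array([ 0.005,  0.002, -0.06 ]))
```

>>> servo_tool([
  [[0, 0, 1.5, 0, 0, 0, 0], [0, 0, 2, 0, 0, 0, 0], [0, 0, 1.5, 0, 0, 0, 0], [0, 0, 0.3, 0, 0, 0, 0], [0, 0, 0, 0, 0, 0, 0]],
])

```text
clock: 18.02
position: [0.5664, 0.1081, 0.132]
tool_rot: [-3.142, -0.0, 0.222]
ft_force: [0.6, -0.1, -1.7]
finger_gap: 0.246
```

```bash
python3 - <<'E'
from h import *
p,d=camera("scene");crop("scene",p,320,170,440,260,6,f"pics/scene10.png")
o=get_obs();print(o['position'],o['tool_rot'],o['ft_force'],o['clock'])
print(delta([.5661,.1078,.0712],[np.pi,0,.2222]))
E
```

```text
[0.56657706 0.10811036 0.13236031] [ 3.14151997e+00 -7.54033195e-04  2.22178828e-01] [ 0.38849718  0.74627058 -1.34541626] 18.075
(array([-0.058,  0.019,  6.116]), array([ 0.004, -0.043, -0.001]))
```

View pics/scene10.png

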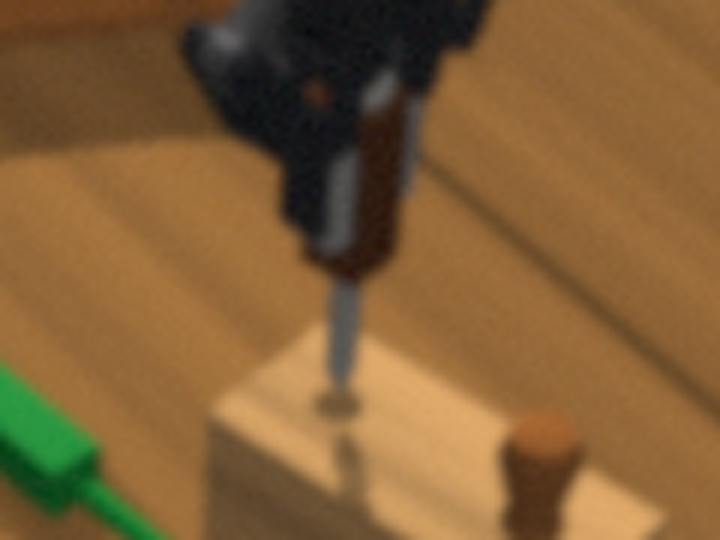

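The tip at (341,385) is right above the dark hole mouth at (338,405). I'll lower it in gently.

>>> servo_tool([
  [[-0.04, 0.02, 0.6, 0, 0, 0, 0], [0, 0, 0.6, 0, 0, 0, 0], [0, 0, 0.6, 0, 0, 0, 0], [0, 0, 0.4, 0, 0, 0, 0]],
])

```text
clock: 18.58
position: [0.5659, 0.1078, 0.1093]
tool_rot: [-3.142, 0.0, 0.222]
ft_force: [0.5, -0.1, -2.2]
finger_gap: 0.252
```

>>> servo_tool([
  [[0, 0, 0.6, 0, 0, 0, 0], [0, 0, 0.8, 0, 0, 0, 0], [0, 0, 0.8, 0, 0, 0, 0], [0, 0, 0.6, 0, 0, 0, 0], [0, 0, 0, 0, 0, 0, 0]],
])

```text
clock: 19.2
position: [0.5657, 0.1078, 0.0813]
tool_rot: [-3.142, 0.001, 0.222]
ft_force: [-0.3, -0.1, -0.7]
finger_gap: 0.243
```

>>> servo_tool([
  [[0, 0, 0.4, 0, 0, 0, 0], [0, 0, 0.2, 0, 0, 0, 0], [0, 0, 0.1, 0, 0, 0, 0], [0, 0, 0, 0, 0, 0, 0]],
])

```text
clock: 19.7
position: [0.566, 0.1078, 0.0749]
tool_rot: [-3.142, 0.0, 0.222]
ft_force: [0.2, -0.4, -1.6]
finger_gap: 0.244
```

>>> servo_tool([
  [[0, 0, 0.15, 0, 0, 0, 0], [0, 0, 0.1, 0, 0, 0, 0], [0, 0, 0, 0, 0, 0, 0]],
])

```text
clock: 20.08
position: [0.5659, 0.1078, 0.0723]
tool_rot: [3.142, 0.0, 0.222]
ft_force: [-0.5, 0.1, -1.5]
finger_gap: 0.247
```

>>> servo_tool([
  [[0, 0, 0.07, 0, 0, 0, 0], [0, 0, 0, 0, 0, 0, 0]],
])

```text
clock: 20.32
position: [0.5659, 0.1078, 0.0716]
tool_rot: [-3.142, 0.0, 0.222]
ft_force: [0.4, -0.9, -1.5]
finger_gap: 0.247
```

>>> servo_tool([
  [[0, 0, 0.05, 0, 0, 0, 0], [0, 0, 0, 0, 0, 0, 0]],
])

```text
clock: 20.58
position: [0.566, 0.1078, 0.0712]
tool_rot: [3.142, -0.0, 0.222]
ft_force: [0.3, 0.7, -0.5]
finger_gap: 0.245
```

>>> servo_tool([
  [[0, 0, 0.03, 0, 0, 0, 0], [0, 0, 0, 0, 0, 0, 0]],
])

```text
clock: 20.82
position: [0.566, 0.1078, 0.0712]
tool_rot: [3.142, -0.0, 0.222]
ft_force: [-2.9, -1.1, 4.8]
finger_gap: 0.25
```

>>> servo_tool([
  [[0, 0, 0.02, 0, 0, 0, 0], [0, 0, 0, 0, 0, 0, 0]],
])

```text
clock: 21.08
position: [0.566, 0.1078, 0.0712]
tool_rot: [3.142, -0.0, 0.222]
ft_force: [-4.6, -0.9, 7.4]
finger_gap: 0.25
```

The handle is seated: a firm stop at the original z of 0.0712. I'll release it gently.

>>> servo_tool([
  [[0, 0, 0, 0, 0, 0, 0.2], [0, 0, 0, 0, 0, 0, 0.3], [0, 0, 0, 0, 0, 0, 0.4], [0, 0, 0, 0, 0, 0, 0.5], [0, 0, 0, 0, 0, 0, 0.55]],
], force=20)

```text
clock: 21.7
position: [0.566, 0.1078, 0.0706]
tool_rot: [3.142, 0.0, 0.222]
ft_force: [-0.2, -0.0, -0.2]
finger_gap: 0.55
```

>>> servo_tool([
  [[0, 0, 0, 0, 0, 0, 0.55], [0, 0, 0, 0, 0, 0, 0.55], [0, 0, 0, 0, 0, 0, 0.55]],
])

```text
clock: 22.08
position: [0.566, 0.1078, 0.0707]
tool_rot: [3.142, 0.0, 0.222]
ft_force: [0.7, 0.1, -0.2]
finger_gap: 0.551
```

```bash
python3 - <<'E'
from h import *
p,d=camera("scene");crop("scene",p,320,160,440,250,6,f"pics/scene11.png")
o=get_obs();print(o['position'],o['tool_rot'],o['ft_force'],o['clock'],o['finger_gap'])
E
```

```text
[0.56595795 0.10781943 0.07067228] [-3.14158372e+00  6.81589155e-06  2.22229723e-01] [-0.15666919 -0.11044038 -1.02221478] 22.125 0.5473738108834889
```

View pics/scene11.png

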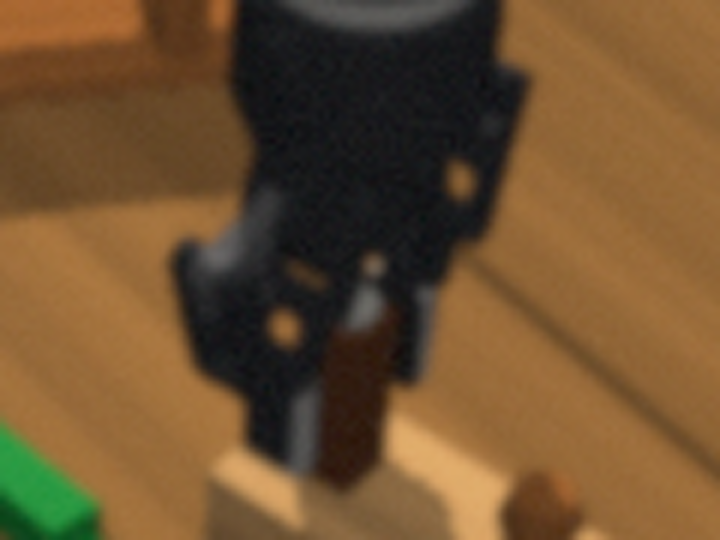

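The fingers are clear on both sides and the handle stands on the block. I'll withdraw straight up, then move aside so both cameras can see.

>>> servo_tool([
  [[0, 0, -1, 0, 0, 0, 0.55], [0, 0, -2, 0, 0, 0, 0.55], [0, 0, -3, 0, 0, 0, 0.55], [0, 0, -4, 0, 0, 0, 0.55], [0, 0, -4, 0, 0, 0, 0.55]],
])

```text
clock: 22.75
position: [0.5658, 0.1078, 0.2127]
tool_rot: [3.142, -0.001, 0.222]
ft_force: [0.2, 0.6, -0.2]
finger_gap: 0.553
```

>>> servo_tool([
  [[-2, 0, -2, 0, 0, 0, 0.55], [-4, 0, 0, 0, 0, 0, 0.55], [-4, 0, 0, 0, 0, 0, 0.55], [-4, 0, 0, 0, 0, 0, 0.55], [-2, 0, 0, 0, 0, 0, 0.55]],
])

```text
clock: 23.38
position: [0.4085, 0.0723, 0.2315]
tool_rot: [3.141, -0.001, 0.222]
ft_force: [0.3, -0.1, -0.9]
finger_gap: 0.549
```

>>> servo_tool([
  [[0, 0, 0, 0, 0, 0, 0.55], [0, 0, 0, 0, 0, 0, 0.55], [0, 0, 0, 0, 0, 0, 0.55]],
])

```text
clock: 23.75
position: [0.4104, 0.0727, 0.2306]
tool_rot: [-3.142, 0.0, 0.222]
ft_force: [-0.1, -0.0, -0.4]
finger_gap: 0.549
```

```bash
python3 - <<'E'
from h import *
o=get_obs();print(o['position'],o['ft_force'],o['clock'])
p,d=camera("scene");cv2.imwrite("pics/scene12.png",p[:,:,::-1]);np.save("s12.npy",p);P2=pts("scene",d)
t,d=camera("top");cv2.imwrite("pics/top12.png",t[:,:,::-1]);np.save("t12.npy",t);P=pts("top",d)
print(np.median(P[262:267,283:288].reshape(-1,3),0),np.median(P2[208:212,376:380].reshape(-1,3),0))
a=np.hstack([cv2.resize(np.load(f)[190:300,320:450,::-1],None,fx=3,fy=3,interpolation=2) for f in("scene0_p.npy","s12.npy")])
b=np.hstack([cv2.resize(np.load(f)[130:155,290:340,::-1],(390,195),interpolation=2) for f in("scene0_p.npy","s12.npy")])
cv2.imwrite("pics/cmp.png",np.vstack([a,b]))
b=np.hstack([cv2.resize(np.load(f)[285:310,420:450,::-1],(390,325),interpolation=2) for f in("top0_p.npy","t12.npy")])
cv2.imwrite("pics/cmp2.png",b)
E
```

```text
[0.41043115 0.07266841 0.23064126] [-1.17001045e-01 -1.39708591e-04 -3.61120298e-01] 23.75
[0.56525826 0.10881541 0.12083882] [0.56604027 0.10570887 0.12311092]
```

View pics/cmp.png

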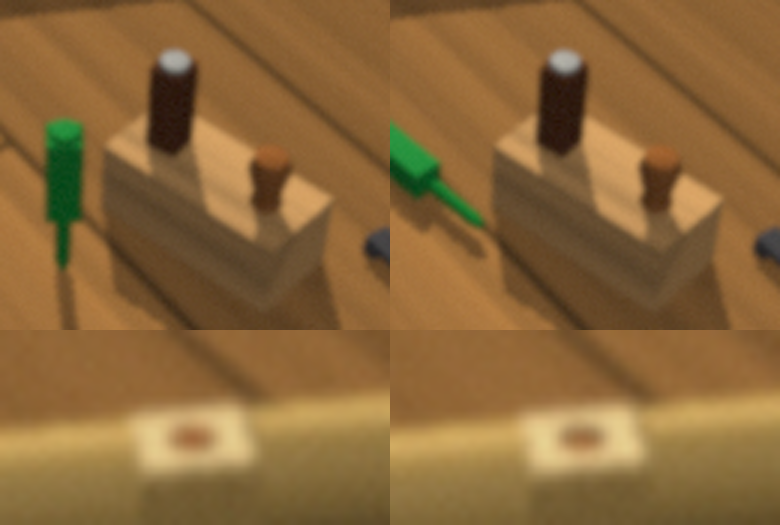

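View pics/cmp2.png

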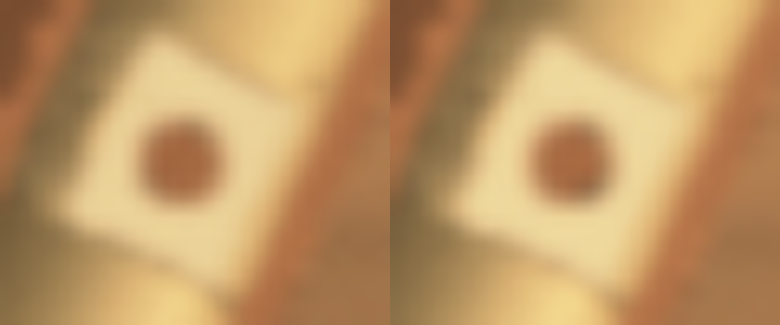

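View pics/top12.png

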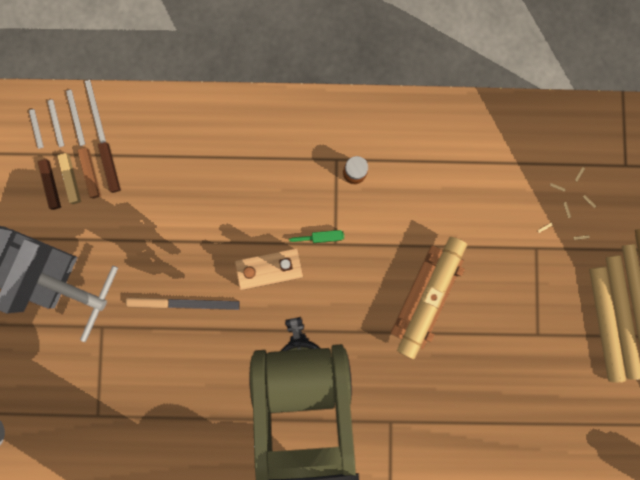

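The punch stands in its original place: in the before/after pair it looks identical, and the cap position agrees within 1 mm. The spot now shows a recess with a shaded rim. The awl, jar and file haven't moved, and the arm touches nothing, so I'll hand in.

```bash
python3 - <<'E'
from workcell import *
print(hand_in())
E
```

```text
the job is handed in; nothing more can be done
None
```

I pressed one dot in the middle of the soft spot, put the punch back fully home in its hole, and handed the job in at about 24 s.

- **Dot:** The face was about 66 mm above the bench. I pushed steadily to about 12 N net, which is about 2 mm deep; the tool moved about 2 mm after the spot gave. I approached in small steps and held the full load for just over 1 s. There was about 3 N of sideways force while pressing, but the tool shifted sideways by no more than about 0.2 mm. The later pictures show shading consistent with a recess in the spot, but I couldn't read the depth directly.
- **Centring:** In the pictures just before pressing, the tip was within about 0.5 mm of the middle of the spot. The two cameras disagree by 2–3 mm in absolute position, so I relied on comparing tip and spot in the same picture.
- **Punch:** It met a firm stop at the same height as at the start, and the before/after pictures match. The cap position agrees within 1 mm.
- **Bystanders:** The awl, jar and file look unmoved.
- **Green look-alike:** It toppled by itself at about 3 s, while the gripper was still above the punch and well clear of it. The wrist force showed no contact. It was lying still on the bench beside the block when I last looked, and I left it alone as told.

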